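# Clear the hob's edge and rake out its trim seam

## Robot

A 6-joint arm with a two-finger parallel gripper is mounted at the origin on the work surface. World frame = base frame: x ahead of the robot, y to its left, z up, the work surface at z = 0. Lengths are in m, angles in rad, forces in N, time in s.
With the tool pointing down it reaches from about 0.325 to 0.9 m from the base axis. Payload 6.1 kg.
Tool frame: the origin (TCP) lies midway between the tips of the shut fingers; the grasp point (between the pads) lies 19 mm behind it (env.hold_point_z is the distance from the TCP to the grasp point, in m); z points along the fingers, y is the direction in which the jaws open and shut (so a half turn about z gives the same grasp; the last joint's range is limited). The gripper opens to 87 mm and grips with 3 to 60 N. Pads are 19 mm wide; open, the fingers measure 117 mm over their backs; the gripper's body (75 mm by 190 mm) begins 51 mm behind the grasp point.
Start: joints at [-1.361, 0.22, 1.526, -0, 1.395, -0.126], TCP at [0.206, -0.59, 0.223] pointing down, gripper open.
Joint ranges: [-2.98, 2.98], [-0.91, 2.08], [0.09, 2.57], [-1.24, 4.39], [0.2, 2.65], [-2.68, 2.68]. Speed limits (rad/s): [2.57, 2.57, 3.01, 3.14, 3.14, 3.14].

## Interface

Orientations are given as a unit quaternion [w, x, y, z].
In Python, from workcell import telemetry, vision, env gives the robot as it stands. The module is installed in compiled form; this text tells all that it offers.
- The arm moves only by the shell command python3 -m jog 'ROWS' [FORCE]. ROWS is a JSON object of lists of equal length, an entry for each row: "dp": the shift along the tool's x, y, z normalised to -1 to 1, where 1 is 0.15 m, a list of three; "angular": the turn, a rotation vector about the tool's x, y, z normalised to -1 to 1, where 1 is 90 degrees, a list of three; "hand": the gripper's target within -1 to 1 (fully open at 1, half-way at 0, shut at -1). In form: {"dp": [[tx, ty, tz], ...], "angular": [[rx, ry, rz], ...], "hand": [hand, ...]}. A call has 1 to 12 rows; each row is the pose to reach, as a shift and turn from the pose commanded when the call began, along the tool's axes at that moment; what a row does not reach only later rows make up. A row lasts 1/10 s, in which the tool goes at most 50 mm and 8.59 degrees, less where a joint would pass 70% of its speed; a pose out of reach is approached as far as the arm can. A call with a number of a shift or a turn outside -1 to 1 is refused whole. A call with a gripper value outside its range is refused whole. The fingers move at their own pace and stop on an object; FORCE is the grip in N (left out, the last holds). Time passes only in rows, so rows that repeat a pose let the fingers close. It gives the time, the measured TCP pose, the force and the opening at its end, in the units of the state.
- telemetry.get_state(): the state, without advancing time (a new reading comes with each control period).
- vision.snapshot(name): name is "side" or "top" or "wrist"; returns the picture (384x512x3 uint8, red, green, blue); there is no depth.
- vision.camera_info(name): a dict with "fx", "fy", "cx", "cy" (pixels), "D" ([k1, k2, p1, p2, k3] as OpenCV has them; the pictures are not rectified), "world_to_cam" (4x4, takes a point from world to camera coordinates). Camera axes: x right, y up, looking along -z (the intrinsics and any distortion apply to the point x, -y, -z); pixel columns grow to the right and rows downward; lengths in m; the calibration is good to about 2 mm. A picture is of the moment at which its call begins: read the wrist's pose just before it. camera_info takes no time and is no camera call; for the wrist camera it gives the pose at the moment of the call.
- env.job_done(): hands the job in, once; it reports no verdict.
The state is a dict: "time_s": time; "joint_positions": joint angles; "joint_velocities": joint speeds; "tau": joint torques, N m; "ee_pos": TCP position; "eef_rot": TCP orientation; "ft_force": force on the tool from outside, world axes, zero at the start; "wrist_torque": the same for the moment, N m; "grip_width": finger opening in m.
Only numpy, scipy, OpenCV 4.12 (cv2) and the standard library are available. Lean on these libraries where they do the work, as an engineer would, in place of code of your own. Each camera call takes 0.05 s, during which the arm holds its last target. There are 200 camera calls.

## Task

The washed steel canister lies in the way on the front seam of the hob: stand it upside down over the drying peg, its rim resting on the stand's foot, set down and not dropped. Then take the groove rake from its rest and draw its tip, kept well down in the seam and without forcing it, slowly (about 3 cm a second) along the whole seam between trim and glass: from the closed end of the front run, round the corner, to the closed end of the side run. Finally lay the rake back in its rest, and leave the mill and mug alone.

Things in the scene. Friction and masses are not known exactly. Their poses are not given: they have to be found in the camera images.
- hob: Fixed glass hob, 10 mm thick, x -30..480, y -260..30 mm, 25 mm aluminium trim on its front and left edges. Between trim and glass an L-shaped seam groove 10 mm wide, 8 mm deep (floor at z=2): front run y -150..0 at x=0, side run x 0..120 at y=0, far ends closed. Origin: at the groove's corner, under the hob; x along the side run, -y along the front run. A fixed pan, 85 high, stands at x=315.
- seam_start (a point): Point on the groove floor at the start of the trace: 5 mm short of the closed end of the front run.
- seam_corner (a point): Point on the groove floor at the corner of the two runs.
- seam_end (a point): Point on the groove floor at the end of the trace: 5 mm short of the closed end of the side run.
- canister: Loose brushed-steel canister, square, 56 x 56 mm outside, 100 mm tall, walls and bottom 3 mm, about 0.25 kg, one end open. Starts lying on a flat side on the hob, along the seam's front run, mouth roughly towards the front run's closed end. Origin: centre of the outside of its bottom; z points from bottom to mouth; x and y square to the flat sides.
- canister_mouth (a point): Centre of the canister's open mouth, 100 mm from the bottom.
- stand: Fixed wooden drying stand: square foot 110 x 110 x 10 mm with one upright round peg of 26 mm diameter at its centre, from z = 10 to z = 90 mm. Origin: underside centre on the worktop, z up.
- stand_peg_top (a point): Centre of the peg's top, 90 mm above the worktop.
- rest: Fixed steel cradle for the rake: foot 100 x 50 x 6 mm and two notched plates, 8 mm thick, 50 mm wide, at x = -42 and +42 mm. Notch floors 55 mm above the worktop, notches 22 mm wide, flaring to about 45 mm at the top (77 mm high). Origin: underside centre on the worktop; the handle lies along its x axis.
- rake: Loose groove rake, 0.1 kg: dark wooden handle 130 mm long (x), 16 wide (y), 20 high (z); an 8 mm steel shank leaves its +x end and turns down at x = 85 mm to a 4 mm thick round tip. Origin: middle of the handle, near its centre of mass. Starts lying in the rest, axes along the rest's, origin 65 mm above the worktop, tip hanging free.
- rake_tip (a point): Lower end of the rake's tip, at x = 85, y = 0, z = -50 mm in the rake's frame.
- mill: Bystander: red turned pepper mill, 180 mm tall, 56 mm wide; origin at its underside centre.
- mug: Bystander: white mug, 80 mm wide, 90 mm tall; origin at its underside centre.
There are look-alikes about, which are no part of the job. What is shaped like the canister but brown or orange is not meant.

How it is judged:
On the way, in this order (a step that is already met when the one before it is completed fails the run):
1. the canister is upside down over the drying peg, rim on the foot, let go (angle between canister's own z axis and vertical above 3 rad and horizontal distance between canister and stand below 0.016 m and z of canister_mouth in the frame of stand below 0.014 m and linear speed of canister below 0.03 m/s and contact force between the fingers and canister below 0.3 N), for 0.2 s.
2. the rake's tip is in the seam at the start of the front run, moving slowly (x of rake_tip in the frame of hob between -0.007 and 0.007 m and y of rake_tip in the frame of hob between -0.155 and -0.134 m and z of rake_tip in the frame of hob below 0.0065 m and linear speed of rake below 0.065 m/s), for 0.1 s.
3. the tip, still in the seam and slow, passes the first third of the front run (x of rake_tip in the frame of hob between -0.007 and 0.007 m and y of rake_tip in the frame of hob between -0.112 and -0.092 m and z of rake_tip in the frame of hob below 0.0065 m and linear speed of rake below 0.065 m/s), for 0.08 s.
4. the tip, still in the seam and slow, passes the second third of the front run (x of rake_tip in the frame of hob between -0.007 and 0.007 m and y of rake_tip in the frame of hob between -0.065 and -0.045 m and z of rake_tip in the frame of hob below 0.0065 m and linear speed of rake below 0.065 m/s), for 0.08 s.
5. the tip, still in the seam and slow, is at the corner (x of rake_tip in the frame of hob between -0.007 and 0.012 m and y of rake_tip in the frame of hob between -0.012 and 0.007 m and z of rake_tip in the frame of hob below 0.0065 m and linear speed of rake below 0.065 m/s), for 0.08 s.
6. the tip, still in the seam and slow, passes the first third of the side run (y of rake_tip in the frame of hob between -0.007 and 0.007 m and x of rake_tip in the frame of hob between 0.03 and 0.05 m and z of rake_tip in the frame of hob below 0.0065 m and linear speed of rake below 0.065 m/s), for 0.08 s.
7. the tip, still in the seam and slow, passes the second third of the side run (y of rake_tip in the frame of hob between -0.007 and 0.007 m and x of rake_tip in the frame of hob between 0.068 and 0.088 m and z of rake_tip in the frame of hob below 0.0065 m and linear speed of rake below 0.065 m/s), for 0.08 s.
8. the tip, still in the seam and slow, reaches the end of the side run (y of rake_tip in the frame of hob between -0.007 and 0.007 m and x of rake_tip in the frame of hob between 0.106 and 0.125 m and z of rake_tip in the frame of hob below 0.0065 m and linear speed of rake below 0.065 m/s), for 0.1 s.
At the end, for the whole second after the job is handed in: The canister stands upside down (within 8 degrees) over the peg, centred within 16 mm, its rim within 4 mm of the stand's foot, at rest; the rake lies level in the rest's two notches, its middle within 18 mm of the rest's middle along the handle, either way round, at rest (angle between canister's own z axis and vertical above 3 rad and horizontal distance between canister and stand below 0.016 m and z of canister_mouth in the frame of stand below 0.014 m and linear speed of canister below 0.03 m/s and x of rake in the frame of rest between -0.018 and 0.018 m and y of rake in the frame of rest between -0.008 and 0.008 m and z of rake in the frame of rest between 0.06 and 0.07 m and angle between rake's own z axis and vertical below 0.12 rad and angle between the x axis of rake and the x axis of rest, either way round below 0.15 rad and linear speed of rake below 0.02 m/s); the robot touches nothing.
It fails at once if a bystander is shifted by more than 25 mm or tipped ((distance of mill from where it was at the start of the episode above 0.025 m or angle between mill's own z axis and vertical above 0.3 rad) or (distance of mug from where it was at the start of the episode above 0.025 m or angle between mug's own z axis and vertical above 0.3 rad)).
It fails at once if the rake is swept fast (over 0.15 m/s) with its tip down in the seam (linear speed of rake above 0.15 m/s and z of rake_tip in the frame of hob below 0.0065 m and x of rake_tip in the frame of hob between -0.02 and 0.14 m and y of rake_tip in the frame of hob between -0.17 and 0.02 m).
It fails at once if the rake is forced against the hob (over 25 N) (contact force between rake and hob above 25 N).
It fails at once if the canister is dropped (falls freely faster than 0.6 m/s) (linear speed of canister above 0.6 m/s and contact force between the fingers and canister below 0.2 N).
It also fails if it takes over 72 s, if anything falls off the work surface, if the arm or the gripper's body presses on something with over 40 N, if the wrist force passes 120 N, or if a joint passes its speed limit or range.

## Working session

There is one attempt and no reset: what is moved stays moved. The work goes in short steps, Python scripts to look and compute and a shell command to move; the robot and the scene stay as the last step left them, time stands still between calls to the robot, and variables do not carry over. Pictures are saved under pics/ and viewed, about 8 in all and at most 12, crops included, and the job is handed in when it is done.

```bash
mkdir -p pics; ls; python3 - <<'E'
from workcell import telemetry, vision, env
import cv2,json
print(telemetry.get_state()); print(env.hold_point_z)
for n in("top","side"):
    im=vision.snapshot(n); cv2.imwrite(f"pics/{n}0.png",im[:,:,::-1]); c=vision.camera_info(n);print(n,c)
print(vision.camera_info("wrist"))
E
```

```text
pics
{'time_s': 0.0, 'joint_positions': array([-1.36111785e+00,  2.21242720e-01,  1.52760007e+00, -1.54184077e-05,
        1.39462866e+00, -1.26100399e-01]), 'joint_velocities': array([-0.00134315, -0.00011315,  0.00048419, -0.00180177,  0.00179148,
       -0.00241787]), 'tau': array([-3.87471946e-04, -4.94618869e+01, -3.87378216e+01,  6.97528990e-02,
        5.72942547e-02, -1.32977843e-04]), 'ee_pos': array([ 0.20580699, -0.58951373,  0.22143277]), 'eef_rot': array([-9.38262703e-04,  9.85938980e-01,  1.67103099e-01, -4.68271784e-05]), 'ft_force': array([-0.17224374, -0.60730371, -0.16367435]), 'wrist_torque': array([-0.00277418, -0.07183923, -0.04732268]), 'grip_width': 0.0871210454154391}
0.0187
top {'fx': 443.7593234552826, 'fy': 443.7593234552826, 'cx': 254.48423312764095, 'cy': 198.25705105781887, 'D': array([-0.12814283,  0.        ,  0.        ,  0.        ,  0.        ]), 'world_to_cam': array([[ 0.01503868, -0.99986266,  0.00696391, -0.03836543],
       [ 0.98880273,  0.01590577,  0.14837849, -0.5761439 ],
       [-0.14846887,  0.00465452,  0.98890613, -1.09654864],
       
[... 234 characters left out ...]
ld_to_cam': array([[-0.99509201, -0.09749228, -0.01694553,  0.54279937],
       [ 0.04020667, -0.55482353,  0.83099595, -0.1171687 ],
       [-0.09041747,  0.8262361 ,  0.55602031, -1.08385798],
       [ 0.        ,  0.        ,  0.        ,  1.        ]])}
{'fx': 278.3040395364231, 'fy': 278.3040395364231, 'cx': 256.4476822968406, 'cy': 190.89494503609825, 'D': array([-0.05899934,  0.        ,  0.        ,  0.        ,  0.        ]), 'world_to_cam': array([[ 0.32935283, -0.9442057 , -0.00151979, -0.62490481],
       [ 0.90497693,  0.31612758, -0.28474569,  0.03366639],
       [ 0.26933895,  0.09240643,  0.95860189, -0.39151469],
       [ 0.        ,  0.        ,  0.        ,  1.        ]])}
```

View pics/top0.png

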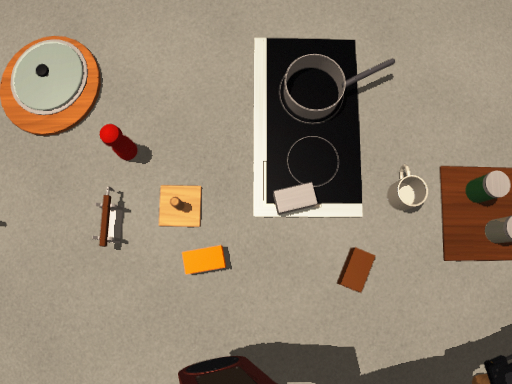

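View pics/side0.png

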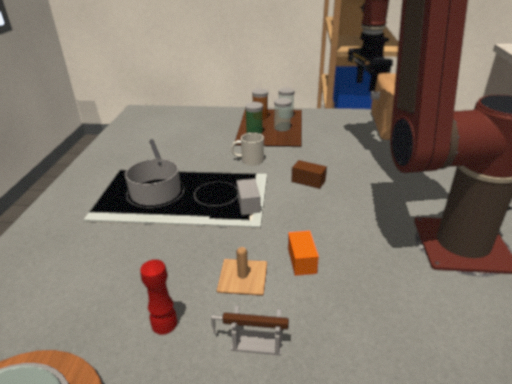

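```bash
cat > h.py <<'E'
import numpy as np,cv2
from workcell import telemetry,vision
def K(c): return np.array([[c["fx"],0,c["cx"]],[0,c["fy"],c["cy"]],[0,0,1.]])
F=np.diag([1,-1,-1.])
def ray(c,px):
    u=cv2.undistortPoints(np.array(px,float).reshape(-1,1,2),K(c),c["D"]).reshape(-1,2)
    d=np.c_[u,np.ones(len(u))]@F
    R=c["world_to_cam"][:3,:3];t=c["world_to_cam"][:3,3]
    return -R.T@t, d@R
def plane(c,px,z):
    o,d=ray(c,px); z=np.broadcast_to(z,len(d)); return o+d*((z-o[2])/d[:,2])[:,None]
def proj(c,P):
    P=np.atleast_2d(P);M=c["world_to_cam"];q=(P@M[:3,:3].T+M[:3,3])@F
    return cv2.projectPoints(q,np.zeros(3),np.zeros(3),K(c),c["D"])[0].reshape(-1,2)
E
python3 - <<'E'
import cv2
a=cv2.imread("pics/top0.png")
z=lambda y0,y1,x0,x1:cv2.resize(a[y0:y1,x0:x1],None,fx=6,fy=6,interpolation=cv2.INTER_CUBIC)
L=cv2.resize(a[175:255,90:220],None,fx=6,fy=6,interpolation=cv2.INTER_CUBIC)
cv2.imwrite("pics/z1.png",L)
cv2.imwrite("pics/z2.png",z(150,225,245,370))
E
```

```text
(no output)
```

View pics/z1.png

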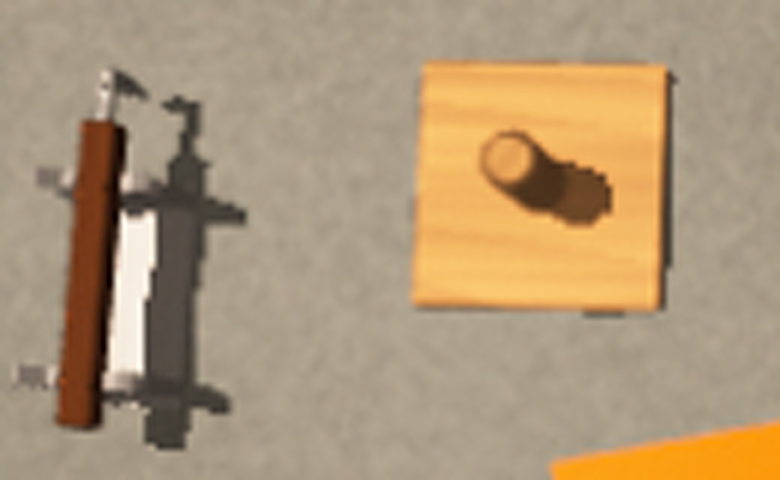

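View pics/z2.png

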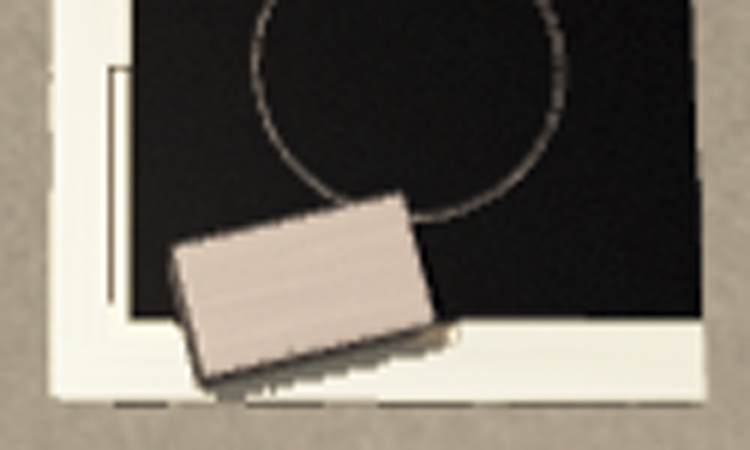

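```bash
python3 - <<'E'
from h import *
np.set_printoptions(precision=4,suppress=True)
c=vision.camera_info("top")
p=lambda l,o,z:plane(c,(np.array(l,float)+.5)/6-.5+np.array(o),z)
o1=(90,175);o2=(245,150)
S=p([(425,64),(668,68),(662,310),(415,302)],o1,.01);print("stand",S[:,:2],S.mean(0))
print("peg",p([(513,155)],o1,.09))
r=p([(103,122),(78,425)],o1,.075);print("rake",r,r.mean(0),np.linalg.norm(r[0]-r[1]),np.arctan2(*(r[0]-r[1])[1::-1]))
print("plates",p([(47,180),(245,215),(30,377)],o1,.077))
h=p([(50,398),(705,400),(52,50),(132,318),(132,67),(132,190),(700,318)],o2,.01);print("hob",h[:,:2])
print("hobback",plane(c,[(255,38),(355,38)],.01))
C=p([(172,248),(402,192),(437,322),(205,382)],o2,.066);m=C.mean(0);print("can",C[:,:2],m,C[1]-C[0],np.linalg.norm(C[1]-C[0]),np.linalg.norm(C[2]-C[1]))
print(plane(c,[(118,145),(409,195),(204,260),(357,270)],[.03,.03,.05,.05]))
E
```

```text
stand [[0.6127 0.2219]
 [0.6125 0.1133]
 [0.5051 0.1124]
 [0.5066 0.2214]] [0.5592 0.1673 0.01  ]
peg [[0.5611 0.1666 0.09  ]]
rake [[0.5744 0.3445 0.075 ]
 [0.447  0.3475 0.075 ]] [0.5107 0.346  0.075 ] 0.1274926722941493 -0.023279473403261936
plates [[0.5491 0.3665 0.077 ]
 [0.5358 0.2806 0.077 ]
 [0.4663 0.3686 0.077 ]]
hob [[ 0.5346 -0.0261]
 [ 0.538  -0.3157]
 [ 0.691  -0.0246]
 [ 0.5706 -0.0617]
 [ 0.6838 -0.0605]
 [ 0.6279 -0.061 ]
 [ 0.5746 -0.3142]]
hobback [[ 1.043  -0.0241  0.01  ]
 [ 1.052  -0.3114  0.01  ]]
can [[ 0.5927 -0.0764]
 [ 0.6184 -0.1736]
 [ 0.5631 -0.1881]
 [ 0.5362 -0.0907]] [ 0.5776 -0.1322  0.066 ] [ 0.0256 -0.0972  0.    ] 0.1005394803794128 0.057178970671082165
[[ 0.717   0.3383  0.03  ]
 [ 0.594  -0.4388  0.03  ]
 [ 0.417   0.0949  0.05  ]
 [ 0.3969 -0.2906  0.05  ]]
```

```bash
cat >> h.py <<'E'
from scipy.spatial.transform import Rotation as Ro
def pose():
    s=telemetry.get_state();q=s["eef_rot"];return np.array(s["ee_pos"]),Ro.from_quat([q[1],q[2],q[3],q[0]])
def down(yaw): # tool x at world yaw, z down
    return Ro.from_euler("z",yaw)*Ro.from_euler("x",np.pi)
def go(p,R=None):
    P,R0=pose();R=R or R0
    print("dp",np.round(R0.inv().apply(np.array(p)-P)/.15,3),"ang",np.round((R0.inv()*R).as_rotvec()/(np.pi/2),3))
E
python3 -m jog '{"dp":[[0.3,-0.2,0],[0.6,-0.4,0],[0.9,-0.6,0],[1,-0.667,0],[1,-0.667,0]],"angular":[[0,0,-0.09],[0,0,-0.18],[0,0,-0.27],[0,0,-0.36],[0,0,-0.4]],"hand":[1,1,1,1,1]}'
python3 - <<'E'
from h import *
c=vision.camera_info("wrist");o=ray(c,[(256,191)]);P,R=pose()
print("cam in tool",R.inv().apply(o[0]-P),R.inv().apply(o[1]),telemetry.get_state()["joint_positions"])
go([.571,-.108,.22],down(1.829))
E
```

```text
time_s: 0.6
ee_pos: [0.3168, -0.4427, 0.2221]
eef_rot: [-0.001, 0.884, 0.468, 0.001]
ft_force: [-0.9, 0.1, -0.1]
grip_width: 0.0875
cam in tool [ 0.07847265  0.00102015 -0.16240144] [[-0.28553335 -0.00126383  0.95836936]] [-1.09531615e+00  2.91519566e-02  1.73706944e+00  1.30361469e-03
  1.37687841e+00 -4.97863100e-01]
dp [2.798 0.145 0.019] ang [ 0.    -0.001 -0.545]
```

```bash
python3 -m jog '{"dp":[[0.33,0.02,0],[0.66,0.04,0],[1,0.05,0]],"angular":[[0,0,0],[0,0,0],[0,0,0]],"hand":[1,1,1]}'
python3 -m jog '{"dp":[[0.33,0.02,0],[0.66,0.04,0],[1,0.06,0],[1,0.06,0]],"angular":[[0,0,-0.08],[0,0,-0.16],[0,0,-0.25],[0,0,-0.34]],"hand":[1,1,1,1]}'
python3 - <<'E'
from h import *
print(pose()[0]);go([.571,-.108,.22],down(1.829))
E
```

```text
time_s: 0.9
ee_pos: [0.4062, -0.3267, 0.2222]
eef_rot: [-0.0, 0.886, 0.463, 0.0]
ft_force: [0.2, 0.3, -0.5]
grip_width: 0.0868
time_s: 1.3
ee_pos: [0.5012, -0.2048, 0.2222]
eef_rot: [-0.001, 0.728, 0.685, 0.001]
ft_force: [-0.8, -0.6, 0.1]
grip_width: 0.087
[ 0.50119976 -0.20477665  0.2221859 ]
dp [0.672 0.425 0.016] ang [ 0.001 -0.001 -0.203]
```

```bash
python3 -m jog '{"dp":[[0.3,0.2,0],[0.6,0.38,0],[0.67,0.425,0.01],[0.67,0.425,0.01],[0.67,0.425,0.01]],"angular":[[0,0,-0.08],[0,0,-0.16],[0,0,-0.2],[0,0,-0.2],[0,0,-0.2]],"hand":[1,1,1,1,1]}'
python3 - <<'E'
from h import *
P,R=pose();print(P);
import pickle
c=vision.camera_info("wrist");im=vision.snapshot("wrist");pickle.dump(c,open("w1.pkl","wb"))
cv2.imwrite("pics/w1.png",cv2.resize(im[:,:,::-1],(768,576),interpolation=cv2.INTER_CUBIC))
E
```

```text
time_s: 1.8
ee_pos: [0.5691, -0.1141, 0.2204]
eef_rot: [-0.001, 0.617, 0.787, -0.0]
ft_force: [-0.2, 0.2, 0.0]
grip_width: 0.0868
[ 0.56905728 -0.11414571  0.22040448]
```

View pics/w1.png

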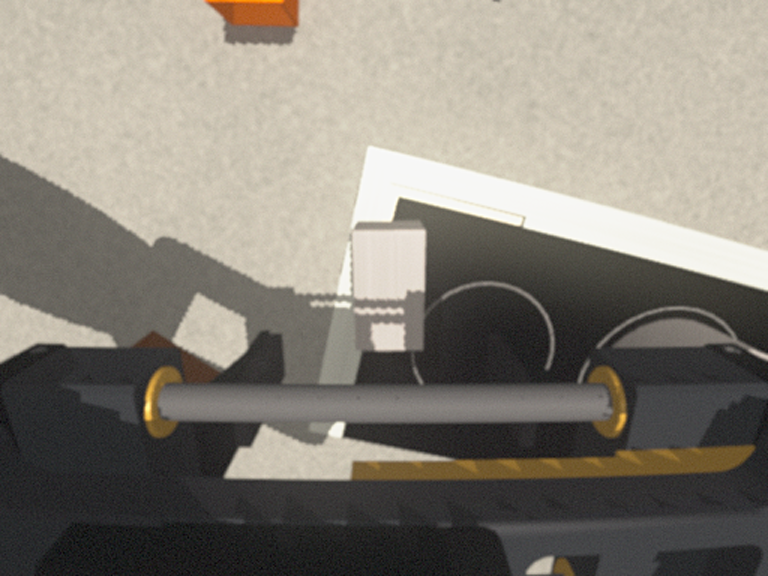

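```bash
python3 - <<'E'
from h import *
import pickle
c=pickle.load(open("w1.pkl","rb"));P,R=pose()
v=lambda l,z:plane(c,(np.array(l,float)+.5)/1.5-.5,z)
C=v([(353,230),(426,230),(424,351),(354,351)],.066);print(C,C.mean(0)); print("tool",R.inv().apply(C-P))
print("hob corner, glass corner, end",v([(370,146),(397,199),(523,226)],.01))
a=C[:2].mean(0);b=C[2:].mean(0);print(np.arctan2(*(a-b)[1::-1]),np.linalg.norm(a-b),R.as_euler("xyz"))
E
```

```text
[[ 0.53921995 -0.09224847  0.066     ]
 [ 0.59324188 -0.07893162  0.066     ]
 [ 0.61849988 -0.17660022  0.066     ]
 [ 0.56199019 -0.19052798  0.066     ]] [ 0.57823798 -0.13457707  0.066     ]
tool [[ 0.02891215 -0.02325649  0.15460639]
 [ 0.02898213  0.03238252  0.15454273]
 [-0.07189155  0.03365691  0.15452909]
 [-0.07196247 -0.02454376  0.15459568]]
hob corner, glass corner, end [[ 0.53530028 -0.02798117  0.01      ]
 [ 0.56863133 -0.06576335  0.01      ]
 [ 0.68453328 -0.06137196  0.01      ]]
1.8111644910686844 0.10087414857221769 [-3.14044845e+00 -1.20785862e-04  1.81122816e+00]
```

```bash
python3 -m jog '{"dp":[[0.03,0.03,0.33],[0.03,0.03,0.66],[0.03,0.03,0.9],[0.03,0.03,1]],"angular":[[0,0,0],[0,0,0],[0,0,0],[0,0,0]],"hand":[1,1,1,1]}'
python3 -m jog '{"dp":[[0,0,0.2],[0,0,0.33],[0,0,0.33],[0,0,0.33],[0,0,0.33],[0,0,0.33],[0,0,0.33],[0,0,0.33],[0,0,0.33]],"angular":[[0,0,0],[0,0,0],[0,0,0],[0,0,0],[0,0,0],[0,0,0],[0,0,0],[0,0,0],[0,0,0]],"hand":[1,1,1,-1,-1,-1,-1,-1,-1]}' 40
```

```text
time_s: 2.25
ee_pos: [0.5691, -0.1093, 0.0667]
eef_rot: [-0.003, 0.618, 0.786, -0.001]
ft_force: [-0.6, -0.1, 0.5]
grip_width: 0.0866
time_s: 3.15
ee_pos: [0.5731, -0.1091, 0.0223]
eef_rot: [0.0, 0.617, 0.787, 0.0]
ft_force: [-1.6, -1.4, 5.0]
grip_width: 0.0558
```

```bash
python3 -m jog '{"dp":[[0,0,-0.15],[0,0,-0.45],[0,0,-0.75],[0,0,-1],[0,0,-1]],"angular":[[0,0,0],[0,0,0],[0,0,0],[0,0.05,0],[0,0.1,0]],"hand":[-1,-1,-1,-1,-1]}'
python3 -m jog '{"dp":[[0,0,-0.3],[0.1,0,-0.6],[0.2,0,-0.7],[0.3,0,-0.7],[0.4,0,-0.7],[0.4,0,-0.7]],"angular":[[0,0.09,0],[0,0.18,0],[0,0.27,0],[0,0.36,0],[0,0.45,0],[0,0.5,0]],"hand":[-1,-1,-1,-1,-1,-1]}'
python3 - <<'E'
from h import *
s=telemetry.get_state();print(s["joint_positions"],s["grip_width"],s["ft_force"])
go([.56,.183,.23],Ro.from_matrix(np.array([[0,1,0],[0,0,1],[1,0,0]])))
E
```

```text
time_s: 3.65
ee_pos: [0.5767, -0.1093, 0.179]
eef_rot: [-0.057, 0.614, 0.786, 0.051]
ft_force: [0.9, -0.5, -1.4]
grip_width: 0.056
time_s: 4.25
ee_pos: [0.5621, -0.0671, 0.2834]
eef_rot: [-0.36, 0.549, 0.7, 0.281]
ft_force: [0.9, 0.4, -2.1]
grip_width: 0.0558
[-0.60282786  0.48919278  1.34140979  0.64343268  2.02371882 -0.77430454] 0.05577114350998254 [ 0.8989923   0.4385864  -2.11244802]
dp [0.657 0.385 1.525] ang [-0.149  0.394  0.047]
```

```bash
python3 -m jog '{"dp":[[0.1,0.06,0.22],[0.18,0.1,0.4],[0.26,0.15,0.6],[0.35,0.2,0.8],[0.43,0.25,1],[0.43,0.25,1],[0.43,0.25,1]],"angular":[[-0.03,0.08,0.01],[-0.06,0.16,0.02],[-0.09,0.24,0.03],[-0.12,0.32,0.04],[-0.149,0.394,0.047],[-0.149,0.394,0.047],[-0.149,0.394,0.047]],"hand":[-1,-1,-1,-1,-1,-1,-1]}'
python3 - <<'E'
from h import *
s=telemetry.get_state();print(s["joint_positions"],s["grip_width"],s["ft_force"])
go([.56,.183,.21],Ro.from_matrix(np.array([[0,1,0],[0,0,1],[1,0,0]])))
E
```

```text
time_s: 4.95
ee_pos: [0.5601, 0.0971, 0.2473]
eef_rot: [-0.499, 0.501, 0.502, 0.498]
ft_force: [0.1, 0.3, -1.3]
grip_width: 0.0561
[-0.54168592  0.59737439  1.69788388  1.18616863  1.964028   -0.80321348] 0.05605395730845799 [ 0.06906198  0.27051477 -1.28032202]
dp [-0.245 -0.     0.574] ang [-0.001  0.004 -0.   ]
```

```bash
python3 -m jog '{"dp":[[-0.1,0,0.2],[-0.2,0,0.4],[-0.3,0,0.573],[-0.36,0,0.573],[-0.36,0,0.573],[-0.36,0,0.573]],"angular":[[0,0.004,0],[0,0.004,0],[0,0.004,0],[0,0.004,0],[0,0.004,0],[0,0.004,0]],"hand":[-1,-1,-1,-1,-1,-1]}'
python3 - <<'E'
from h import *
a=vision.snapshot("side")[:,:,::-1];b=vision.snapshot("top")[:,:,::-1]
r=lambda i:cv2.resize(i,(390,390),interpolation=cv2.INTER_CUBIC)
cv2.imwrite("pics/p1.png",np.hstack([r(a[180:310,190:320]),r(b[140:270,130:260])]))
# predicted pixel of canister bottom corners
P,R=pose();print(P)
for n in("side","top"):
    q=proj(vision.camera_info(n),P+R.apply([[-.075,0,-.0157],[.025,0,-.0157],[.025,.028,-.0437],[.025,-.028,-.0437],[.025,.028,.0123],[.025,-.028,.0123]]));print(n,((q-np.array([190,180] if n=="side" else [130,140]))*3).round())
E
```

```text
time_s: 5.55
ee_pos: [0.5622, 0.1806, 0.1952]
eef_rot: [-0.498, 0.499, 0.501, 0.501]
ft_force: [-0.0, -0.0, -1.6]
grip_width: 0.0558
[0.56211875 0.18052897 0.1952148 ]
side [[147. 173.]
 [142.  63.]
 [109.  40.]
 [186.  43.]
 [ 97.  84.]
 [177.  87.]]
top [[131. 174.]
 [107. 154.]
 [147. 117.]
 [144. 193.]
 [ 71. 116.]
 [ 67. 192.]]
```

View pics/p1.png

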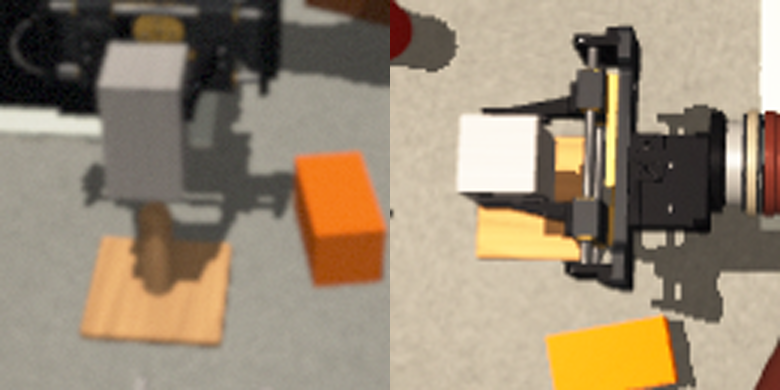

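```bash
python3 -m jog '{"dp":[[-0.15,-0.01,0.015],[-0.35,-0.01,0.015],[-0.5,-0.01,0.015],[-0.6,-0.01,0.015],[-0.67,-0.01,0.015],[-0.7,-0.01,0.015],[-0.7,-0.01,0.015]],"angular":[[0,0,0],[0,0,0],[0,0,0],[0,0,0],[0,0,0],[0,0,0],[0,0,0]],"hand":[-1,-1,-1,-1,-1,-1,-1]}'
python3 -m jog '{"dp":[[-0.01,0,0],[-0.02,0,0],[-0.02,0,0]],"angular":[[0,0,0],[0,0,0],[0,0,0]],"hand":[-1,-1,-1]}'
```

```text
time_s: 6.35
ee_pos: [0.5601, 0.1837, 0.0892]
eef_rot: [-0.499, 0.499, 0.501, 0.501]
ft_force: [0.3, -0.1, -1.4]
grip_width: 0.056
time_s: 6.65
ee_pos: [0.5599, 0.1841, 0.0865]
eef_rot: [-0.499, 0.499, 0.501, 0.501]
ft_force: [0.1, 0.2, -0.4]
grip_width: 0.0558
```

```bash
python3 -m jog '{"dp":[[-0.01,0,0],[-0.01,0,0]],"angular":[[0,0,0],[0,0,0]],"hand":[-1,-1]}';python3 -m jog '{"dp":[[-0.01,0,0],[-0.01,0,0]],"angular":[[0,0,0],[0,0,0]],"hand":[-1,-1]}'
```

```text
time_s: 6.85
ee_pos: [0.56, 0.1841, 0.0852]
eef_rot: [-0.499, 0.499, 0.501, 0.501]
ft_force: [0.6, 0.1, 0.5]
grip_width: 0.0557
time_s: 7.05
ee_pos: [0.5598, 0.184, 0.0852]
eef_rot: [-0.5, 0.498, 0.5, 0.502]
ft_force: [-2.3, -0.4, 7.2]
grip_width: 0.0558
```

```bash
python3 -m jog '{"dp":[[0,0,0],[0,0,0],[0,0,0],[0,0,0],[0,0,0],[0,0,-0.2],[0,0,-0.4],[0,0,-0.65],[0,0,-0.8],[0.2,0,-0.8]],"angular":[[0,0,0],[0,0,0],[0,0,0],[0,0,0],[0,0,0],[0,0,0],[0,0,0],[0,0,0],[0,0,0],[0,0,0]],"hand":[0.7,0.7,0.7,0.7,0.7,0.7,0.7,0.7,0.7,0.7]}'
python3 - <<'E'
from h import *
print(telemetry.get_state()["joint_positions"])
b=vision.snapshot("top")[:,:,::-1];a=vision.snapshot("side")[:,:,::-1]
r=lambda i:cv2.resize(i,(390,390),interpolation=cv2.INTER_CUBIC)
cv2.imwrite("pics/p2.png",np.hstack([r(a[180:310,190:320]),r(b[140:270,130:260])]))
go([.40,.25,.28],down(0))
E
```

```text
time_s: 8.05
ee_pos: [0.5591, 0.062, 0.1101]
eef_rot: [-0.5, 0.501, 0.498, 0.501]
ft_force: [-0.1, 1.6, 0.8]
grip_width: 0.0741
[-0.59233185  0.88838808  1.58088235  1.09029812  1.92549443 -0.98322234]
dp [ 1.106 -1.068  1.248] ang [-0.767 -0.773  0.772]
```

View pics/p2.png

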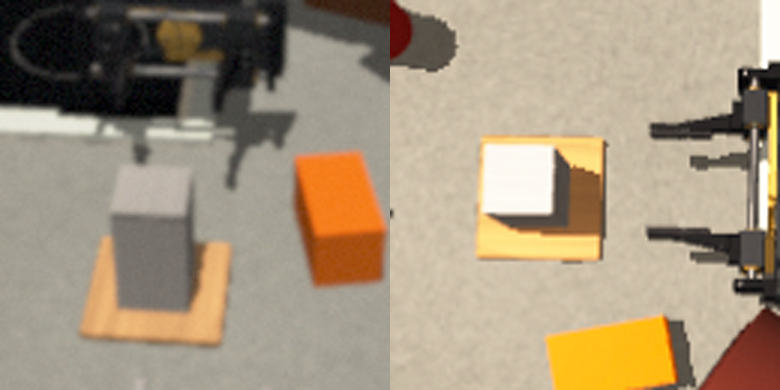

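```bash
python3 -m jog '{"dp":[[0.3,0,0],[0.6,0,0],[0.85,0,0],[1,0,0],[1,-0.1,0],[1,-0.2,0],[1,-0.3,0],[1,-0.4,0],[1,-0.5,0],[1,-0.6,0]],"angular":[[0,0,0],[0,-0.08,0],[0,-0.17,0],[0,-0.26,0],[0,-0.35,0],[0,-0.44,0],[0,-0.53,0],[0,-0.62,0],[0,-0.71,0],[0,-0.8,0]],"hand":[0.7,0.7,0.7,0.7,0.7,0.7,0.7,0.7,0.7,0.7]}'
python3 - <<'E'
from h import *
print(telemetry.get_state()["joint_positions"])
go([.505,.336,.20],down(-.02))
E
```

```text
time_s: 9.15
ee_pos: [0.469, 0.0638, 0.2636]
eef_rot: [-0.107, 0.699, 0.699, 0.111]
ft_force: [-0.0, 0.6, -0.1]
grip_width: 0.0736
[-0.25442884 -0.17905707  1.88565644  0.30021458  1.51242383 -0.28433651]
dp [1.6   0.237 0.956] ang [-0.153 -0.156  1.004]
```

```bash
python3 -m jog '{"dp":[[0.1,0.03,0.02],[0.2,0.05,0.04],[0.3,0.08,0.06],[0.4,0.1,0.1],[0.5,0.12,0.15],[0.6,0.14,0.2],[0.7,0.16,0.25],[0.8,0.18,0.3],[0.9,0.2,0.35],[1,0.2,0.4],[1,0.2,0.4],[1,0.2,0.4]],"angular":[[-0.01,-0.01,0.085],[-0.03,-0.03,0.17],[-0.04,-0.04,0.26],[-0.05,-0.05,0.34],[-0.06,-0.06,0.42],[-0.08,-0.08,0.51],[-0.09,-0.09,0.6],[-0.1,-0.1,0.68],[-0.12,-0.12,0.76],[-0.13,-0.13,0.85],[-0.145,-0.145,0.93],[-0.153,-0.156,1]],"hand":[0.7,0.7,0.7,0.7,0.7,0.7,0.7,0.7,0.7,0.7,0.7,0.7]}'
python3 - <<'E'
from h import *
print(telemetry.get_state()["joint_positions"])
go([.505,.346,.20],down(-.02))
E
```

```text
time_s: 10.35
ee_pos: [0.4985, 0.2264, 0.2514]
eef_rot: [-0.002, 1.0, -0.008, -0.002]
ft_force: [0.1, 0.2, -0.6]
grip_width: 0.0741
[0.27886138 0.01824506 1.69295654 0.00553972 1.4331942  1.8641763 ]
dp [ 0.033 -0.796  0.346] ang [-0.003  0.003  0.003]
```

```bash
python3 -m jog '{"dp":[[0.01,-0.3,0.1],[0.02,-0.6,0.2],[0.03,-0.8,0.34],[0.03,-0.8,0.34],[0.03,-0.8,0.34],[0.03,-0.8,0.34]],"angular":[[0,0,0],[0,0,0],[-0.003,0.003,0],[-0.003,0.003,0],[-0.003,0.003,0],[-0.003,0.003,0]],"hand":[0.7,0.7,0.7,0.7,0.7,0.7]}'
python3 - <<'E'
from h import *
import pickle
P,R=pose();print(P,R.as_euler("xyz"))
c=vision.camera_info("wrist");im=vision.snapshot("wrist");pickle.dump((c,P,R),open("w2.pkl","wb"))
print(proj(c,[[.51,.346,.075]]))
cv2.imwrite("pics/w2.png",cv2.resize(im[60:260,130:390,::-1],None,fx=3,fy=3,interpolation=cv2.INTER_CUBIC))
E
```

```text
time_s: 10.95
ee_pos: [0.5054, 0.3451, 0.2024]
eef_rot: [-0.0, 1.0, -0.006, 0.001]
ft_force: [0.2, -0.3, 0.6]
grip_width: 0.0737
[0.50539867 0.34510483 0.20242447] [-3.14066497e+00 -2.92850990e-03 -1.28218364e-02]
[[255.15677516 181.04955375]]
```

View pics/w2.png

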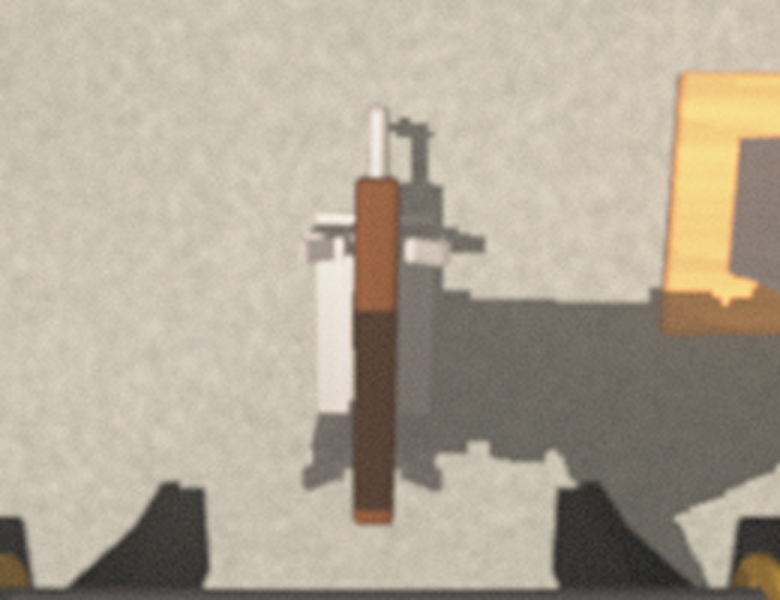

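```bash
python3 - <<'E'
from h import *
import pickle
c,P,R=pickle.load(open("w2.pkl","rb"))
v=lambda l,z:plane(c,(np.array(l,float)+.5)/3-.5+np.array([130,60]),z)
r=v([(377,179),(373,523)],.075);print(r,r.mean(0),np.linalg.norm(r[0]-r[1]),np.arctan2(*(r[0]-r[1])[1::-1]))
print("w",np.diff(v([(355.5,300),(396,300)],.075),axis=0),"shank",v([(379,108)],.067))
m=r.mean(0);go([m[0],m[1],.047],down(np.arctan2(*(r[0]-r[1])[1::-1])))
E
```

```text
[[0.57456553 0.34489995 0.075     ]
 [0.44777769 0.34821315 0.075     ]] [0.51117161 0.34655655 0.075     ] 0.126831121895063 -0.026125881634934314
w [[-0.00018418 -0.01420617  0.        ]] shank [[0.59790936 0.34392956 0.067     ]]
dp [ 0.032 -0.01   1.039] ang [-0.001 -0.002  0.008]
```

```bash
python3 -m jog '{"dp":[[0.03,-0.01,0.3],[0.03,-0.01,0.6],[0.03,-0.01,0.85],[0.03,-0.01,1],[0.03,-0.01,1]],"angular":[[0,-0.002,0.008],[0,-0.002,0.008],[0,-0.002,0.008],[0,-0.002,0.008],[0,-0.002,0.008]],"hand":[0.4,0.4,0.4,0.4,0.4]}'
python3 -m jog '{"dp":[[0,0,0.02],[0,0,0.04],[0,0,0.04],[0,0,0.04],[0,0,0.04],[0,0,0.04],[0,0,0.04],[0,0,0.04],[0,0,0.04],[0,0,0.04],[0,0,0.04]],"angular":[[0,0,0],[0,0,0],[0,0,0],[0,0,0],[0,0,0],[0,0,0],[0,0,0],[0,0,0],[0,0,0],[0,0,0],[0,0,0]],"hand":[0.4,0.4,-1,-1,-1,-1,-1,-1,-1,-1,-1]}' 40
python3 - <<'E'
from h import *
P,R=pose();print(P,R.as_euler("xyz"))
E
```

```text
time_s: 11.5
ee_pos: [0.5079, 0.3447, 0.0487]
eef_rot: [0.001, 1.0, -0.014, -0.003]
ft_force: [0.5, -0.4, -0.1]
grip_width: 0.0612
time_s: 12.6
ee_pos: [0.5101, 0.3472, 0.0459]
eef_rot: [-0.001, 1.0, -0.013, -0.0]
ft_force: [0.3, 0.9, -0.3]
grip_width: 0.0152
[0.51006791 0.34718066 0.04590939] [-3.14055514e+00  8.80149182e-04 -2.54198927e-02]
```

```bash
python3 -m jog '{"dp":[[0,0,-0.2],[0,0,-0.5],[0,0,-0.8],[0,0,-1],[0,0,-1]],"angular":[[0,0,0],[0,0,0],[0,0,0],[0,0,0],[0,0,0]],"hand":[-1,-1,-1,-1,-1]}'
python3 -m jog '{"dp":[[0,0.33,-0.1],[0,0.66,-0.1],[0,1,-0.1]],"angular":[[0,0,0],[0,0,0],[0,0,-0.022]],"hand":[-1,-1,-1]}'
python3 -m jog '{"dp":[[0,0.33,0],[0,0.66,0],[0,1,0]],"angular":[[0,0,0],[0,0,0],[0,0,0]],"hand":[-1,-1,-1]}'
python3 -m jog '{"dp":[[0,0.33,0],[0,0.66,0],[0,1,0],[0,1,0]],"angular":[[0,0,0],[0,0,0],[0,0,0],[0,0,0]],"hand":[-1,-1,-1,-1]}'
python3 - <<'E'
from h import *
print(pose()[0]);go([.480,-.2024,.15],down(.01))
E
```

```text
time_s: 13.1
ee_pos: [0.5133, 0.3486, 0.2025]
eef_rot: [-0.003, 1.0, -0.013, 0.004]
ft_force: [0.8, 0.7, -0.4]
grip_width: 0.0154
time_s: 13.4
ee_pos: [0.5057, 0.1979, 0.2099]
eef_rot: [-0.0, 1.0, 0.006, -0.001]
ft_force: [1.4, -0.7, -0.9]
grip_width: 0.0155
time_s: 13.7
ee_pos: [0.5068, 0.0485, 0.2094]
eef_rot: [-0.001, 1.0, 0.005, -0.001]
ft_force: [1.0, -0.6, -1.3]
grip_width: 0.0154
time_s: 14.1
ee_pos: [0.5083, -0.1053, 0.2093]
eef_rot: [0.0, 1.0, 0.001, -0.001]
ft_force: [-0.6, 0.5, -0.8]
grip_width: 0.0153
[ 0.50829958 -0.10528437  0.20932159]
dp [-0.19   0.647  0.396] ang [ 0.     0.001 -0.005]
```

```bash
python3 -m jog '{"dp":[[-0.06,0.2,0.15],[-0.12,0.45,0.4],[-0.19,0.647,0.65],[-0.19,0.647,0.8],[-0.19,0.647,0.8],[-0.19,0.647,0.8]],"angular":[[0,0,0],[0,0,-0.005],[0,0,-0.005],[0,0,-0.005],[0,0,-0.005],[0,0,-0.005]],"hand":[-1,-1,-1,-1,-1,-1]}'
python3 - <<'E'
from h import *
import pickle
P,R=pose();print(P,R.as_euler("xyz"))
c=vision.camera_info("wrist");im=vision.snapshot("wrist");pickle.dump((c,P,R),open("w3.pkl","wb"))
print(proj(c,P+R.apply([.086,0,.031]))); np.save("w3.npy",im)
cv2.imwrite("pics/w3.png",cv2.resize(im[:200,130:390,::-1],None,fx=3,fy=3,interpolation=cv2.INTER_CUBIC))
E
```

```text
time_s: 14.7
ee_pos: [0.4811, -0.1961, 0.0899]
eef_rot: [-0.001, 1.0, 0.009, -0.001]
ft_force: [0.7, 0.3, -1.0]
grip_width: 0.0152
[ 0.48112668 -0.19606404  0.08989872] [-3.13912048e+00  2.24816712e-03  1.71256737e-02]
[[255.60561277  98.15014024]]
```

View pics/w3.png

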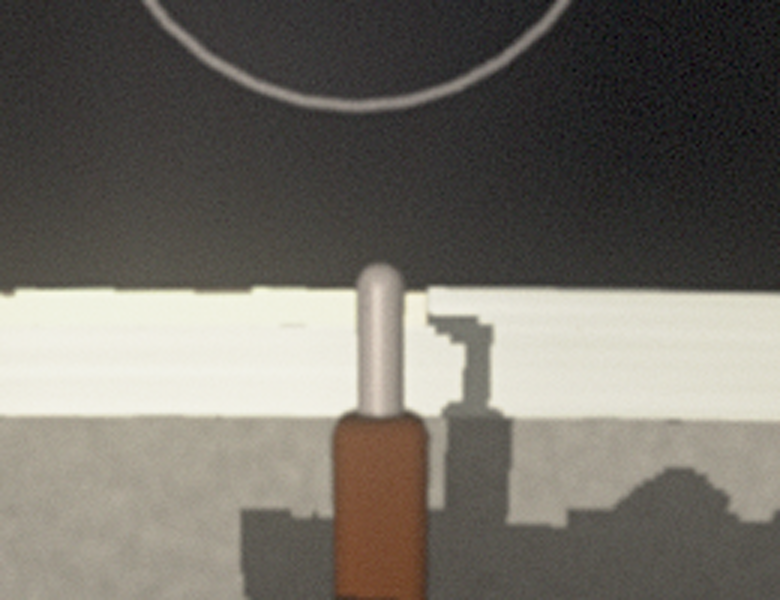

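```bash
python3 - <<'E'
from h import *
import pickle
c,P,R=pickle.load(open("w3.pkl","rb"))
v=lambda l,z:plane(c,(np.array(l,float)+.5)/3-.5+np.array([130,0]),z)
h=v([(20,289),(250,289.5),(740,292),(60,415),(720,420.5),(428,300),(428,318)],.01);print("glassx3, frontx2, end2\n",h)
print("slopes glass",(h[0]-h[2])[:2]@[1,0]/(h[0]-h[2])[1],"front",(h[3,0]-h[4,0])/(h[3,1]-h[4,1]))
s=v([(381,263),(381,415)],P[2]+.0191);print("shank end/handle end in tool",R.inv().apply(s-P))
im=np.load("w3.npy").astype(int)
print("col 220 (u=270*): rows 88-142 at px u=200,250?",[tuple(im[r,200]) for r in range(92,112)])
print([tuple(im[100,k]) for k in range(266,282)])
E
```

```text
glassx3, frontx2, end2
 [[ 0.56952795 -0.09414216  0.01      ]
 [ 0.5697189  -0.158816    0.01      ]
 [ 0.57211184 -0.29534236  0.01      ]
 [ 0.53456124 -0.10269501  0.01      ]
 [ 0.53632158 -0.29398786  0.01      ]
 [ 0.56765992 -0.20816568  0.01      ]
 [ 0.56283543 -0.20831605  0.01      ]]
slopes glass -0.012842404959573115 front -0.00920229885873671
shank end/handle end in tool [[ 0.08931475  0.00066007 -0.01930253]
 [ 0.06481055  0.00066096 -0.01924745]]
col 220 (u=270*): rows 88-142 at px u=200,250? [(np.int64(85), np.int64(83), np.int64(73)), (np.int64(91), np.int64(85), np.int64(76)), (np.int64(83), np.int64(82), np.int64(71)), (np.int64(91), np.int64(88), np.int64(75)), (np.int64(123), np.int64(114), np.int64(98)), (np.int64(176), np.int64(171), np.int64(149)), (np.int64(231), np.int64(230), np.int64(203)), (np.int64(242), np.int64(243), np.int64(225)), (np.int64(240), np.int64(241), np.int64(225)), (np.int64(240), np.int64(241), np.int64(224)), (np.int64(241), np.int64(242), np.int64(227)), (np.int64(240), np.int64(241), np.int64(225)), (np.int64(240), np.int64(241), np
[... 395 characters left out ...]
int64(242), np.int64(239), np.int64(221)), (np.int64(241), np.int64(239), np.int64(222)), (np.int64(241), np.int64(239), np.int64(222)), (np.int64(240), np.int64(236), np.int64(218)), (np.int64(234), np.int64(230), np.int64(209)), (np.int64(223), np.int64(220), np.int64(200)), (np.int64(226), np.int64(226), np.int64(212)), (np.int64(235), np.int64(231), np.int64(221)), (np.int64(232), np.int64(231), np.int64(220)), (np.int64(232), np.int64(229), np.int64(217)), (np.int64(232), np.int64(232), np.int64(218)), (np.int64(232), np.int64(232), np.int64(219)), (np.int64(232), np.int64(229), np.int64(218)), (np.int64(231), np.int64(231), np.int64(217)), (np.int64(231), np.int64(229), np.int64(217))]
```

```bash
cat >> h.py <<'E'
O=np.array([.5642,-.058]);psi=.011
def tip():
    P,R=pose();t=P+R.apply([.0853,.0007,.0312]);d=t[:2]-O
    c,s=np.cos(psi),np.sin(psi);return np.r_[c*d[0]+s*d[1],-s*d[0]+c*d[1],t[2]].round(4),R.as_euler("xyz").round(4),telemetry.get_state()["ft_force"].round(1)
E
python3 - <<'E'
from h import *
print(tip());go([.4805,-.2022,.048],down(.011))
E
```

```text
(array([ 0.0018, -0.1376,  0.06  ]), array([-3.1407e+00, -1.0000e-04,  1.7800e-02]), array([0.2, 0.8, 0.3]))
dp [-0.012  0.038  0.288] ang [-0.001 -0.     0.004]
```

```bash
python3 -m jog '{"dp":[[-0.012,0.038,0.1],[-0.012,0.038,0.2],[-0.012,0.038,0.28],[-0.012,0.038,0.28],[-0.012,0.038,0.28]],"angular":[[-0.001,0,0.004],[-0.001,0,0.004],[-0.001,0,0.004],[-0.001,0,0.004],[-0.001,0,0.004]],"hand":[-1,-1,-1,-1,-1]}'
python3 - <<'E'
from h import *
import pickle
print(tip())
P,R=pose();c=vision.camera_info("wrist");im=vision.snapshot("wrist");pickle.dump((c,P,R),open("w4.pkl","wb"));np.save("w4.npy",im)
a=cv2.resize(im[:140,195:325,::-1],None,fx=4,fy=4,interpolation=cv2.INTER_CUBIC)
s=vision.camera_info("side");u=proj(s,P+R.apply([.0853,0,.0312]))[0].astype(int);b=vision.snapshot("side")[u[1]-28:u[1]+28,u[0]-24:u[0]+24,::-1]
cv2.imwrite("pics/w4.png",np.hstack([a,cv2.resize(b,(240,560),interpolation=cv2.INTER_CUBIC)[:a.shape[0]]]));print(u,a.shape)
E
```

```text
time_s: 15.25
ee_pos: [0.4798, -0.2022, 0.0483]
eef_rot: [0.0, 1.0, 0.006, -0.001]
ft_force: [-0.5, -0.0, -1.2]
grip_width: 0.0152
(array([-0.0007, -0.1439,  0.017 ]), array([3.1415e+00, 1.1000e-03, 1.1300e-02]), array([-0.5, -0. , -1.2]))
[254 189] (560, 520, 3)
```

View pics/w4.png

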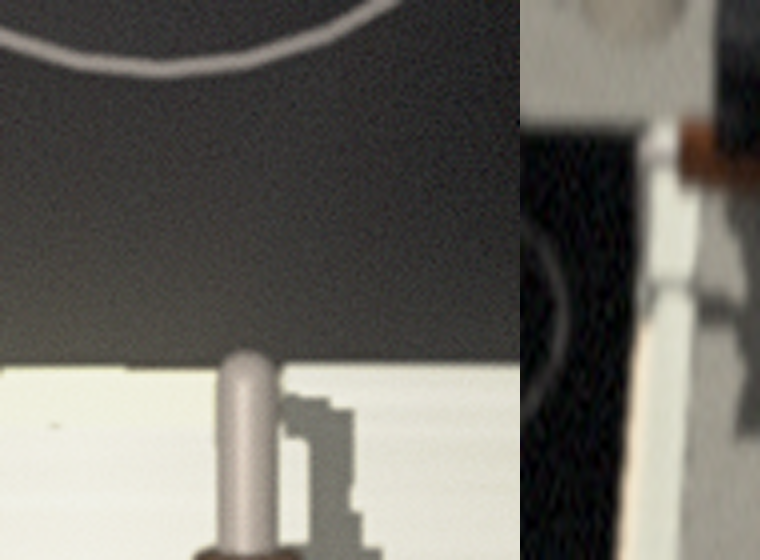

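```bash
python3 - <<'E'
from h import *
import pickle
c,P,R=pickle.load(open("w4.pkl","rb"))
v=lambda l,z:plane(c,(np.array(l,float)+.5)/4-.5+np.array([195,0]),z)
print(v([(130,366.5),(400,363.5)],.01)); s=v([(247,350)],P[2]+.0191);print(s,R.inv().apply(s-P), proj(c,P+R.apply([.0893,0,-.019])))
im=np.load("w4.npy").astype(int).sum(2)
for k in(215,230,240,290,310):print(k,im[86:98,k])
E
```

```text
[[ 0.57036858 -0.18167114  0.01      ]
 [ 0.57140166 -0.22787943  0.01      ]]
[[ 0.56923859 -0.2017182   0.06740031]] [[ 0.08942643  0.00052953 -0.01920146]] [[255.28927267  87.42764292]]
215 [246 245 238 231 246 407 636 706 703 698 698 698]
230 [234 235 233 239 229 279 464 661 708 700 703 699]
240 [213 246 236 230 212 272 486 660 700 699 700 694]
290 [193 190 177 188 318 495 626 658 666 661 664 675]
310 [158 175 153 181 276 461 590 641 643 641 650 663]
```

```bash
python3 -m jog '{"dp":[[0.004,0,0.02],[0.004,0,0.04],[0.004,0,0.055],[0.004,0,0.065],[0.004,0,0.065]],"angular":[[0,0,0],[0,0,0],[0,0,0],[0,0,0],[0,0,0]],"hand":[-1,-1,-1,-1,-1]}'
python3 -c "from h import *;print(tip())"
python3 -m jog '{"dp":[[0,0,0.01],[0,0,0.018],[0,0,0.018]],"angular":[[0,0,0],[0,0,0],[0,0,0]],"hand":[-1,-1,-1]}'
python3 -c "from h import *;print(tip())"
```

```text
time_s: 15.85
ee_pos: [0.4801, -0.2025, 0.0383]
eef_rot: [0.0, 1.0, 0.005, -0.001]
ft_force: [-0.1, 0.2, -1.8]
grip_width: 0.0158
(array([-0.0004, -0.1443,  0.007 ]), array([3.1415e+00, 1.2000e-03, 1.0600e-02]), array([-0.1,  0.2, -1.8]))
time_s: 16.15
ee_pos: [0.4802, -0.2026, 0.0357]
eef_rot: [0.0, 1.0, 0.005, -0.0]
ft_force: [0.5, 0.9, -0.3]
grip_width: 0.0155
(array([-0.0003, -0.1444,  0.0044]), array([3.1413e+00, 1.0000e-03, 1.0600e-02]), array([ 0.5,  0.9, -0.3]))
```

```bash
python3 -m jog '{"dp":[[0,0,0.007],[0,0,0.007]],"angular":[[0,0,0],[0,0,0]],"hand":[-1,-1]}' | grep -E "ft|pos"
python3 -m jog '{"dp":[[0,0,0.005],[0,0,0.005]],"angular":[[0,0,0],[0,0,0]],"hand":[-1,-1]}'| grep -E "ft|pos"
python3 -c "from h import *;print(tip())"
```

```text
ee_pos: [0.4803, -0.2026, 0.0348]
ft_force: [-0.3, -0.1, 0.1]
ee_pos: [0.4803, -0.2026, 0.0341]
ft_force: [-0.1, -0.2, -0.6]
(array([-0.0002, -0.1444,  0.0028]), array([3.1412e+00, 8.0000e-04, 1.0600e-02]), array([-0.1, -0.2, -0.6]))
```

```bash
python3 -m jog '{"dp":[[0,-0.01,-0.002],[0,-0.03,-0.002],[0,-0.05,-0.002],[0,-0.07,-0.002],[0,-0.09,-0.002],[0,-0.11,-0.002],[0,-0.13,-0.002],[0,-0.15,-0.002],[0,-0.17,-0.002],[0,-0.19,-0.002],[0,-0.21,-0.002],[0,-0.23,-0.002]],"angular":[[0,0,0],[0,0,0],[0,0,0],[0,0,0],[0,0,0],[0,0,0],[0,0,0],[0,0,0],[0,0,0],[0,0,0],[0,0,0],[0,0,0]],"hand":[-1,-1,-1,-1,-1,-1,-1,-1,-1,-1,-1,-1]}'
python3 -c "from h import *;print(tip())"
```

```text
time_s: 17.75
ee_pos: [0.48, -0.1679, 0.0344]
eef_rot: [0.0, 1.0, 0.005, -0.0]
ft_force: [0.7, 0.5, 0.0]
grip_width: 0.0156
(array([-1.000e-04, -1.097e-01,  3.200e-03]), array([3.1411e+00, 7.0000e-04, 1.0700e-02]), array([0.7, 0.5, 0. ]))
```

```bash
python3 -m jog '{"dp":[[0,-0.02,0],[0,-0.04,0],[0,-0.06,0],[0,-0.08,0],[0,-0.1,0],[0,-0.12,0],[0,-0.14,0],[0,-0.16,0],[0,-0.18,0],[0,-0.2,0],[0,-0.22,0],[0,-0.24,0]],"angular":[[0,0,0],[0,0,0],[0,0,0],[0,0,0],[0,0,0],[0,0,0],[0,0,0],[0,0,0],[0,0,0],[0,0,0],[0,0,0],[0,0,0]],"hand":[-1,-1,-1,-1,-1,-1,-1,-1,-1,-1,-1,-1]}'
python3 -c "from h import *;print(tip())"
```

```text
time_s: 18.95
ee_pos: [0.4796, -0.1319, 0.0344]
eef_rot: [0.0, 1.0, 0.005, -0.0]
ft_force: [-0.8, -0.1, -0.9]
grip_width: 0.0152
(array([-0.0001, -0.0737,  0.0031]), array([3.1411e+00, 7.0000e-04, 1.0700e-02]), array([-0.8, -0.1, -0.9]))
```

```bash
python3 -m jog '{"dp":[[0,-0.02,0],[0,-0.04,0],[0,-0.06,0],[0,-0.08,0],[0,-0.1,0],[0,-0.12,0],[0,-0.14,0],[0,-0.16,0],[0,-0.18,0],[0,-0.2,0],[0,-0.22,0],[0,-0.24,0]],"angular":[[0,0,0],[0,0,0],[0,0,0],[0,0,0],[0,0,0],[0,0,0],[0,0,0],[0,0,0],[0,0,0],[0,0,0],[0,0,0],[0,0,0]],"hand":[-1,-1,-1,-1,-1,-1,-1,-1,-1,-1,-1,-1]}'
python3 - <<'E'
from h import *
print(tip());P,R=pose();c=vision.camera_info("wrist");im=vision.snapshot("wrist")
cv2.imwrite("pics/w5.png",cv2.resize(im[:140,170:350,::-1],None,fx=4,fy=4,interpolation=cv2.INTER_CUBIC))
Q=lambda x,y:np.r_[O+[x*np.cos(psi)-y*np.sin(psi),x*np.sin(psi)+y*np.cos(psi)],.01]
print(((proj(c,[Q(.005,-.005),Q(-.03,.03),Q(.12,-.005),Q(.12,.005)])-[170,0])*4).round())
E
```

```text
time_s: 20.15
ee_pos: [0.4792, -0.0959, 0.0344]
eef_rot: [0.0, 1.0, 0.005, -0.0]
ft_force: [-0.5, -0.3, -0.8]
grip_width: 0.0154
(array([-0.0001, -0.0377,  0.0031]), array([3.1411e+00, 7.0000e-04, 1.0700e-02]), array([-0.5, -0.3, -0.8]))
[[ 142.  363.]
 [ -55.  584.]
 [ 115. -469.]
 [  45. -466.]]
```

View pics/w5.png

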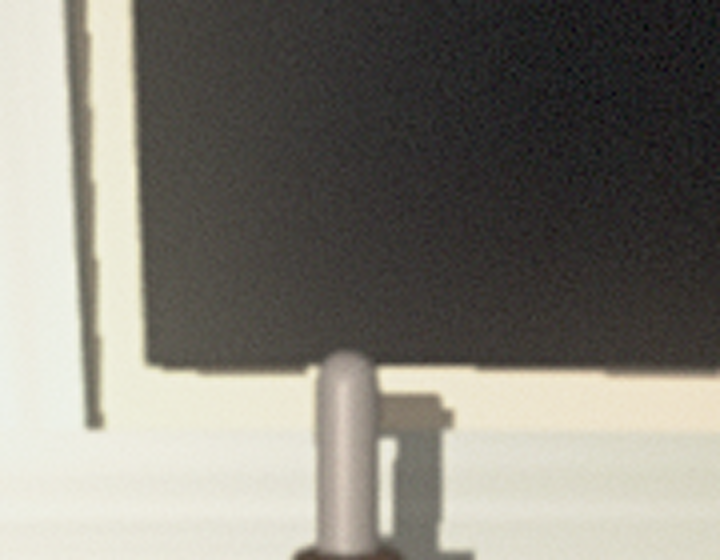

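```bash
python3 -m jog '{"dp":[[0,-0.02,0],[0,-0.04,0],[0,-0.06,0],[0,-0.08,0],[0,-0.1,0],[0,-0.12,0],[0,-0.14,0],[0,-0.16,0],[0,-0.18,0],[0,-0.2,0],[0,-0.22,0],[0,-0.24,0]],"angular":[[0,0,0],[0,0,0],[0,0,0],[0,0,0],[0,0,0],[0,0,0],[0,0,0],[0,0,0],[0,0,0],[0,0,0],[0,0,0],[0,0,0]],"hand":[-1,-1,-1,-1,-1,-1,-1,-1,-1,-1,-1,-1]}'
python3 -c "from h import *;print(tip())"
```

```text
time_s: 21.4
ee_pos: [0.4788, -0.0599, 0.0344]
eef_rot: [0.0, 1.0, 0.005, -0.0]
ft_force: [-1.0, 0.7, -1.1]
grip_width: 0.0153
(array([-0.0001, -0.0017,  0.0031]), array([3.1412e+00, 7.0000e-04, 1.0700e-02]), array([-1. ,  0.7, -1.1]))
```

```bash
python3 -m jog '{"dp":[[0,-0.006,0],[0.02,-0.006,0],[0.04,-0.006,0],[0.06,-0.006,0],[0.08,-0.006,0],[0.1,-0.006,0],[0.12,-0.006,0],[0.14,-0.006,0],[0.16,-0.006,0],[0.18,-0.006,0],[0.2,-0.006,0],[0.22,-0.006,0]],"angular":[[0,0,0],[0,0,0],[0,0,0],[0,0,0],[0,0,0],[0,0,0],[0,0,0],[0,0,0],[0,0,0],[0,0,0],[0,0,0],[0,0,0]],"hand":[-1,-1,-1,-1,-1,-1,-1,-1,-1,-1,-1,-1]}'
python3 -c "from h import *;print(tip())"
```

```text
time_s: 22.6
ee_pos: [0.512, -0.0589, 0.0343]
eef_rot: [0.0, 1.0, 0.005, -0.0]
ft_force: [-0.5, 0.4, -0.1]
grip_width: 0.0156
(array([ 0.0331, -0.0011,  0.0031]), array([3.1412e+00, 7.0000e-04, 1.0700e-02]), array([-0.5,  0.4, -0.1]))
```

```bash
python3 -m jog '{"dp":[[0.02,0,0],[0.04,0,0],[0.06,0,0],[0.08,0,0],[0.1,0,0],[0.12,0,0],[0.14,0,0],[0.16,0,0],[0.18,0,0],[0.2,0,0],[0.22,0,0],[0.24,0,0]],"angular":[[0,0,0],[0,0,0],[0,0,0],[0,0,0],[0,0,0],[0,0,0],[0,0,0],[0,0,0],[0,0,0],[0,0,0],[0,0,0],[0,0,0]],"hand":[-1,-1,-1,-1,-1,-1,-1,-1,-1,-1,-1,-1]}'
python3 - <<'E'
from h import *
print(tip());P,R=pose();c=vision.camera_info("wrist");im=vision.snapshot("wrist");np.save("w6.npy",im)
Q=lambda x,y:np.r_[O+[x*np.cos(psi)-y*np.sin(psi),x*np.sin(psi)+y*np.cos(psi)],.01]
print(proj(c,[Q(.1,-.005),Q(.1,.005),Q(.12,-.005),Q(.12,.005)]).round(1))
for x in(.1,.11):
    u=proj(c,[Q(x,-.005)])[0];r=int(round(u[1]));print(r,im[r,int(u[0])-25:int(u[0])+8].astype(int).sum(1))
E
```

```text
time_s: 23.8
ee_pos: [0.5481, -0.0585, 0.0343]
eef_rot: [0.0, 1.0, 0.005, -0.0]
ft_force: [0.3, -0.7, -0.8]
grip_width: 0.0156
(array([ 0.0691, -0.0011,  0.003 ]), array([3.1411e+00, 7.0000e-04, 1.0700e-02]), array([ 0.3, -0.7, -0.8]))
[[263.   47. ]
 [246.8  47. ]
 [263.2  11.4]
 [246.5  11.4]]
47 [716 712 710 711 713 715 720 723 709 598 453 406 416 559 707 722 721 714
 717 718 717 717 720 719 704 542 323 222 223 209 209 221 205]
29 [716 715 716 713 717 721 723 722 710 628 446 395 426 562 704 724 719 718
 716 716 715 715 717 719 710 594 376 224 217 211 209 222 212]
```

```bash
python3 -m jog '{"dp":[[0.02,0,0],[0.04,0,0],[0.06,0,0],[0.08,0,0],[0.1,0,0],[0.12,0,0],[0.14,0,0],[0.16,0,0],[0.18,0,0],[0.2,0,0],[0.22,0,0],[0.24,0,0]],"angular":[[0,0,0],[0,0,0],[0,0,0],[0,0,0],[0,0,0],[0,0,0],[0,0,0],[0,0,0],[0,0,0],[0,0,0],[0,0,0],[0,0,0]],"hand":[-1,-1,-1,-1,-1,-1,-1,-1,-1,-1,-1,-1]}'
python3 -c "from h import *;print(tip())"
python3 -m jog '{"dp":[[0.02,0,0],[0.04,0,0],[0.055,0,0],[0.063,0,0],[0.063,0,0],[0.063,0,0]],"angular":[[0,0,0],[0,0,0],[0,0,0],[0,0,0],[0,0,0],[0,0,0]],"hand":[-1,-1,-1,-1,-1,-1]}'
python3 -c "from h import *;print(tip())"
```

```text
time_s: 25.05
ee_pos: [0.5841, -0.0581, 0.0343]
eef_rot: [0.0, 1.0, 0.005, -0.0]
ft_force: [-0.1, 0.1, -0.4]
grip_width: 0.0158
(array([ 0.1052, -0.0011,  0.003 ]), array([3.1411e+00, 7.0000e-04, 1.0700e-02]), array([-0.1,  0.1, -0.4]))
time_s: 25.65
ee_pos: [0.5932, -0.058, 0.0342]
eef_rot: [0.0, 1.0, 0.005, -0.0]
ft_force: [0.1, 0.1, -0.9]
grip_width: 0.0155
(array([ 0.1142, -0.0011,  0.003 ]), array([3.1411e+00, 9.0000e-04, 1.0700e-02]), array([ 0.1,  0.1, -0.9]))
```

```bash
python3 -m jog '{"dp":[[0,0,-0.03],[0,0,-0.08],[0,0,-0.15],[0,0,-0.4],[0,0,-0.7],[0,0,-1],[0,0,-1]],"angular":[[0,0,0],[0,0,0],[0,0,0],[0,0,0],[0,0,0],[0,0,0],[0,0,0]],"hand":[-1,-1,-1,-1,-1,-1,-1]}'
python3 -m jog '{"dp":[[-0.1,-0.3,-0.1],[-0.2,-0.6,-0.15],[-0.3,-0.9,-0.15],[-0.37,-1,-0.15]],"angular":[[0,0,0],[0,0,0],[0,0,0.01],[0,0,0.02]],"hand":[-1,-1,-1,-1]}'
python3 -m jog '{"dp":[[-0.03,-0.3,0],[-0.06,-0.6,0],[-0.1,-0.9,0],[-0.1,-1,0]],"angular":[[0,0,0],[0,0,0],[0,0,0],[0,0,0]],"hand":[-1,-1,-1,-1]}'
python3 - <<'E'
from h import *
print(pose()[0]);go([.5101,.3472,.11],down(-.0254))
E
```

```text
time_s: 26.35
ee_pos: [0.5983, -0.059, 0.1942]
eef_rot: [0.002, 1.0, 0.005, 0.007]
ft_force: [0.3, 0.2, -0.1]
grip_width: 0.0153
time_s: 26.75
ee_pos: [0.5351, 0.095, 0.2076]
eef_rot: [-0.001, 1.0, -0.009, 0.0]
ft_force: [-0.2, -0.5, -1.0]
grip_width: 0.0159
time_s: 27.15
ee_pos: [0.5232, 0.2455, 0.2071]
eef_rot: [-0.001, 1.0, -0.009, -0.0]
ft_force: [-1.2, -0.1, -1.1]
grip_width: 0.0155
[0.52318931 0.24553936 0.20714068]
dp [-0.099 -0.675  0.648] ang [-0.001  0.     0.005]
```

```bash
python3 -m jog '{"dp":[[-0.05,-0.3,0],[-0.099,-0.6,0.1],[-0.099,-0.675,0.3],[-0.099,-0.675,0.55],[-0.099,-0.675,0.648],[-0.099,-0.675,0.648],[-0.099,-0.675,0.648]],"angular":[[0,0,0.005],[0,0,0.005],[0,0,0.005],[0,0,0.005],[0,0,0.005],[0,0,0.005],[0,0,0.005]],"hand":[-1,-1,-1,-1,-1,-1,-1]}'
python3 - <<'E'
from h import *
print(pose()[0]);go([.5101,.3472,.046],down(-.0254))
E
```

```text
time_s: 27.85
ee_pos: [0.5124, 0.3429, 0.1107]
eef_rot: [0.0, 1.0, -0.015, 0.0]
ft_force: [0.4, -0.9, -0.3]
grip_width: 0.0156
[0.51244585 0.34288152 0.11066165]
dp [-0.017 -0.028  0.431] ang [ 0.    -0.    -0.003]
```

```bash
python3 -m jog '{"dp":[[-0.005,-0.005,0.1],[-0.005,-0.005,0.2],[-0.005,-0.005,0.2],[-0.005,-0.005,0.2]],"angular":[[0,0,0],[0,0,0],[0,0,0],[0,0,0]],"hand":[-1,-1,-1,-1]}'
python3 - <<'E'
from h import *
print(pose()[0]);go([.5101,.3472,.0465],down(-.0254))
E
```

```text
time_s: 28.25
ee_pos: [0.5103, 0.3436, 0.0787]
eef_rot: [0.001, 1.0, -0.014, -0.001]
ft_force: [0.6, -0.6, -0.1]
grip_width: 0.0157
[0.51033611 0.34358392 0.07871333]
dp [-0.002 -0.024  0.215] ang [ 0.001  0.001 -0.002]
```

```bash
python3 -m jog '{"dp":[[0,-0.02,0],[0,-0.02,0.05],[0,-0.02,0.05]],"angular":[[0,0,0],[0,0,0],[0,0,0]],"hand":[-1,-1,-1]}'
python3 - <<'E'
from h import *
print(pose()[0]);go([.5101,.3472,.0465],down(-.0254))
E
```

```text
time_s: 28.55
ee_pos: [0.5104, 0.3469, 0.0711]
eef_rot: [0.0, 1.0, -0.014, -0.001]
ft_force: [-0.4, 0.8, -1.9]
grip_width: 0.0156
[0.51043112 0.34688886 0.0711238 ]
dp [-0.002 -0.002  0.164] ang [ 0.001  0.001 -0.002]
```

```bash
python3 -m jog '{"dp":[[-0.002,-0.002,0.05],[-0.002,-0.002,0.1],[-0.002,-0.002,0.14],[-0.002,-0.002,0.16],[-0.002,-0.002,0.163],[-0.002,-0.002,0.163]],"angular":[[0,0,0],[0,0,0],[0,0,0],[0,0,0],[0,0,0],[0,0,0]],"hand":[-1,-1,-1,-1,-1,-1]}'
python3 -m jog '{"dp":[[0,0,0.002],[0,0,0.004],[0,0,0.004]],"angular":[[0,0,0],[0,0,0],[0,0,0]],"hand":[-1,-1,-1]}'
```

```text
time_s: 29.15
ee_pos: [0.5106, 0.3472, 0.0474]
eef_rot: [0.0, 1.0, -0.014, -0.0]
ft_force: [-0.2, 0.2, -0.8]
grip_width: 0.0151
time_s: 29.45
ee_pos: [0.5108, 0.3473, 0.0471]
eef_rot: [0.0, 1.0, -0.014, -0.0]
ft_force: [0.3, -0.1, -1.4]
grip_width: 0.0155
```

```bash
python3 -m jog '{"dp":[[0,0,0.005],[0,0,0.005]],"angular":[[0,0,0],[0,0,0]],"hand":[-1,-1]}'| grep -E "pos|force"
python3 -m jog '{"dp":[[0,0,0.004],[0,0,0.004]],"angular":[[0,0,0],[0,0,0]],"hand":[-1,-1]}'| grep -E "pos|force"
```

```text
ee_pos: [0.5106, 0.3473, 0.0461]
ft_force: [0.3, 0.5, -0.5]
ee_pos: [0.5107, 0.3473, 0.0459]
ft_force: [-1.5, -0.8, 2.6]
```

Seated on the notch floors (contact felt). Open slowly-ish, then withdraw upward.

```bash
python3 -m jog '{"dp":[[0,0,0],[0,0,0],[0,0,0],[0,0,0],[0,0,-0.1],[0,0,-0.3],[0,0,-0.6],[0,0,-1],[0,0,-1],[0,0,-1]],"angular":[[0,0,0],[0,0,0],[0,0,0],[0,0,0],[0,0,0],[0,0,0],[0,0,0],[0,0,0],[0,0,0],[0,0,0]],"hand":[0.3,0.3,0.3,0.3,0.3,0.3,0.3,0.3,0.3,0.3]}'
python3 - <<'E'
from h import *
P,R=pose();w=vision.snapshot("wrist")[60:260,130:390,::-1];a=vision.snapshot("side")[210:370,170:310,::-1]
cv2.imwrite("pics/fin.png",np.hstack([cv2.resize(w,(455,350),interpolation=cv2.INTER_CUBIC),cv2.resize(a,(306,350),interpolation=cv2.INTER_CUBIC)]))
E
```

```text
time_s: 30.85
ee_pos: [0.5127, 0.3484, 0.2002]
eef_rot: [-0.002, 1.0, -0.014, 0.003]
ft_force: [-0.5, -0.4, -0.2]
grip_width: 0.0566
```

View pics/fin.png

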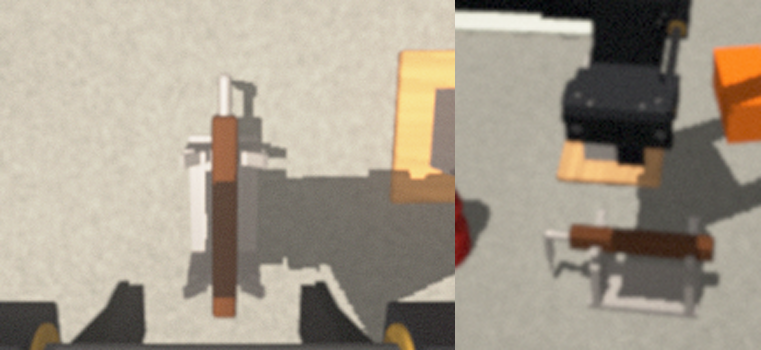

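The rake lies level in both notches (wrist view: handle at column 225, rows 115–315), with both ends overhanging as at the start. The canister is still on the stand, and the gripper is clear.

```bash
python3 -c "
from workcell import env,telemetry
print(env.job_done(),telemetry.get_state()['time_s'])"
```

```text
the job is handed in; nothing more can be done
the job is handed in; nothing more can be done
```

The job is handed in at about 31 s of the 72 s allowed; no verdict was reported.

- **Canister:** I flipped it and lowered it over the peg until I felt the foot, at about 7 N. The pictures after I let go show it upside down and flush on the foot. In the final pictures it is still there, though partly hidden by the gripper.
- **Rake trace:** I drew the tip along the whole seam at about 3 cm/s, from the start of the front run, round the corner, to the end of the side run. By my estimate the tip stayed at z ≈ 3 mm and within about 1 mm of the groove's centre line. The wrist force at each check stayed at noise level, about 1 N.
- **Rake return:** I laid it back at the spot where I picked it up and felt it seat, at about 3 N. The last pictures show it level in both notches with the gripper clear of it.
- **Bystanders:** The arm never went near the mill or mug, but I took no final measurement of either.

The checks disagreed in one place. The first hob position, from the top camera, was about 1–2 mm off the wrist-camera views. I trusted the wrist views and nudged the path by under 1 mm, which is inside the groove's 3 mm clearance. No check failed.

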